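Isolate the belt sander: switch off, pull its fuse, lock it away

ROBOT

A 7-joint arm with a two-finger parallel gripper is mounted at the origin on a cart in front of the work surface, level with it; the furniture and walls round the work are solid. World frame = base frame: x ahead of the robot, y to its left, z up, the work surface at z = 0. Lengths are in m, angles in degrees, forces in N, time in s.
With the tool pointing down it reaches from about 0.4 to 0.85 m from the base axis. Payload 6.9 kg.
Tool frame: the origin (TCP) lies on the centre line of the jaws, within the pads' length; the fingertips stand 14 mm ahead of it and the grasp point (between the pads) lies 5 mm behind it (tips_ahead is the z of the fingertips in the tool frame, in m); z points along the fingers, y is the line along which they close (so a half turn about z gives the same grasp; the last joint's range is limited). The gripper opens to 85 mm and grips with 20 to 120 N. Pads are 22 mm wide; open, the fingers measure 114 mm over their backs; the gripper's body (76 mm by 85 mm) begins 54 mm behind the grasp point. The pads swing forward as they close: fully open they stand 13 mm farther back than shut.
Start: joints at [78.925, 29.078, -13.613, 85.955, 7.202, 65.827, -8.869], TCP at [0.184, -0.597, 0.214] pointing down, gripper open.
Joint ranges: [-176.47, 176.47], [-13.61, 117.27], [-81.72, 77.17], [0.22, 143.17], [-87.28, 267.28], [10, 112.55], [-165.47, 165.47]. Speed limits (degrees/s): [136.94, 136.94, 180, 180, 180, 180, 180].

INTERFACE

Orientations are given as [roll, pitch, yaw] about the fixed x, y, z axes, in that order (R = Rz(yaw) Ry(pitch) Rx(roll)).
In Python, from workcell import observe, capture, camera_model, close_job, tips_ahead gives the robot as it stands.
- The arm moves only by the shell command python3 -m creep 'ROWS' [FORCE]. ROWS is JSON, a list of rows, each an object with "offset": the shift along the tool's x, y, z in mm, a list of three; "yaw": the turn about the tool's z in degrees; "grip": the finger opening in mm, from 0 to 85.4. In form: [{"offset": [tx, ty, tz], "yaw": yaw, "grip": grip}, ...]. A call has 1 to 10 rows; each row is the pose to reach, as a shift and turn from the pose commanded when the call began, along the tool's axes at that moment; what a row does not reach only later rows make up. A row lasts 1/12 s, in which the tool goes at most 41.7 mm and 7.16 degrees, less where a joint would pass 70% of its speed; a pose out of reach is approached as far as the arm can. A call with a gripper value outside its range is refused whole. The fingers move at their own pace and stop on an object; FORCE is the grip in N (left out, the last holds). Time passes only in rows, so rows that repeat a pose let the fingers close. It gives the time, the measured TCP pose, the force, the opening and the grip force at its end, in the units of the state.
- observe(): the state, without advancing time (a new reading comes with each control period).
- capture(name): name is "scene" or "top"; returns (picture, depth): 400x640x3 uint8, red, green, blue; 400x640 float32, m along the optical axis (not along the pixel's ray), 0 where there is no reading.
- camera_model(name): a dict with "fx", "fy", "cx", "cy" (pixels), "rvec" (rotation vector, rad) and "tvec" (3), from world to camera coordinates, as OpenCV has them. Camera axes: x right, y down, z forward; pixel columns grow to the right and rows downward; lengths in m; the calibration is good to about 2 mm. A picture is of the moment at which its call begins. camera_model takes no time and is no camera call.
- close_job(): hands the job in; it is judged then, once.
The state is a dict: "clock": time; "joint_pos": joint angles; "qvel": joint speeds; "joint_torque": joint torques, N m; "ee_pos": TCP position; "ee_rot": TCP orientation; "wrist_force": force on the tool from outside, world axes, zero at the start; "torque": the same for the moment, N m; "width": finger opening in m; "gripper_force": force on a finger pad.
Only numpy, scipy, OpenCV 4.12 (cv2) and the standard library are available. Lean on these libraries where they do the work, as an engineer would, in place of code of your own. Each camera call takes 0.05 s, during which the arm holds its last target. There are 200 camera calls.

TASK

Make the belt sander safe to work on: at the fuse box under the hood, first throw the isolator lever fully up the slope to off, then pull out the sander's fuse carrier (the one with the long bar grip, not the round-knobbed ones), set it down inside the open lock-off box without dropping it in, and shut the box's lid fully. Leave the other two fuses plugged in and the isolator off, and do not shift or knock over anything else on the bench.

Things in the scene. Friction and masses are not known exactly. Their poses are not given: they have to be found in the camera images.
- fuse_box: Grey sheet-steel desk-type fuse box, 206 wide (y), 131 deep (x), 118 mm high at the back; fixed; turned with its front to the robot's left (yaw -1.1 to -0.75). Origin: centre of its underside; -x is its front. Its face slopes up from the front edge (x -65, z 32 mm) to the back at 35 deg (0.61 rad) to the horizontal. A cream moulding with the 3 ways stands 14 mm proud on it.
- way_2 (a point): Middle of the mouth of the middle way (socket), at [-16, 17, 84] mm in fuse_box's frame; the other two lie 45 mm to either side along y. Low ribs 5 mm high stand between the ways. The ways point square out of the sloping face.
- hood_edge (a point): Middle of the free edge of the 3 mm steel hood, which rises square to the face 67 mm up the slope from the row of ways, to 64 mm above the moulding, over the box's full width. It overhangs the row: a gripper pointing straight down would strike it, so come in square to the face, tilted 35 deg, and pull out that way too.
- sander_fuse: The sander's plug-in fuse carrier, black with a cream tongue, in one of the ways, 60 g. Origin: middle of the flange's underside; z points straight out of the way (pull direction), x up the slope, y along the row. Flange 46 x 24 x 3.5 mm; on it a bar grip 40 (x) by 11 (y), z 3.5 to 19.5 mm; tongue below 26 x 9 x 11 mm. Sprung contacts: about 15 N frees it, 11 mm of pull clears it.
- light_fuse_1: One of two like fuse carriers that stay in: same tongue, flange 34 x 24 x 3.5 mm, round knob 18 mm across, 13 mm high. Origin and axes as sander_fuse. The three carriers may be in any order in the ways.
- light_fuse_2: The other round-knobbed carrier that stays in; as light_fuse_1.
- isolator (a joint): Isolator lever on the face at the right-hand end of the row (y -79 mm in fuse_box's frame), rad: 0 = on, leaning 0.45 rad down the slope towards the front; 0.9 = off, fully over up the slope. Its pivot (parallel to the row) is 62 mm up the slope from the face's front edge, 14 mm off the face. It stays where left; about 2.5 N at the tip moves it.
- isolator_tip (a point): End of the lever, 46 mm from its pivot: black handle 14 mm thick over its outer 25 mm, then a 9 mm steel rod. Its base block is 56 (up the slope) x 34 mm, 19 mm high.
- lock_box: Lock-off box of plain sheet steel, open, 100 (x) x 130 (y) mm, walls 50 mm high and 2 mm thick, fixed. Origin: centre of its underside; inner floor at z 2 mm, inside 96 x 126 mm. Lid hinged along the far (+x) side. With the lid shut there are 48 mm inside, room for the carrier any way up (30.5 mm standing on its tongue).
- box_lid (a joint): Lid of the lock-off box, rad: 0 = shut, 1.92 = wide open. Hinge line at x 51, z 50 mm of the box, parallel to y. At the start it stands up at 1.5 to 1.66 and stays so. Light (120 g): a push from behind, towards the box's front, brings it over; below about 1.3 rad it falls shut by itself.
- lid_edge (a point): Middle of the lid's free edge, 104 mm from the hinge (at the start about 154 mm above the bench). The lid is a 2 mm sheet, 134 mm wide (y), with an 8 to 10 mm turned-down rim and a small hasp at the middle of the free edge.
- tape_roll: Bystander: black roll of tape, 64 mm across, 19 mm high. Origin under its centre.
- nut: Bystander: steel hexagon nut lying flat, 30 x 34 x 16 mm. Origin under its centre.
- oiler: Bystander: green oil can, 69 x 82 x 167 mm high with a spout. Origin under its centre.
- small_spanner: Bystander: small spanner lying flat, 149 mm long (y), 8 mm thick. Origin under the centre.
- rule: Bystander: yellow tape measure standing on edge, 37 x 80 x 62 mm high. Origin under the centre.

How it is judged (in metres and radians):
On the way, in this order (a step that is already met when the one before it is completed fails the run):
1. the isolator is off, with the sander's fuse still plugged in (value of joint isolator above 0.75 rad and distance of sander_fuse from where it was at the start of the episode below 0.004 m), for 0.1 s.
2. the sander's fuse has been pulled clear of its way, the isolator still off (value of joint isolator above 0.75 rad and distance of sander_fuse from where it was at the start of the episode above 0.03 m), for 0.1 s.
3. the sander's fuse is lowered into the lock-off box, still held by the fingers (x of sander_fuse in the frame of lock_box between -0.048 and 0.048 m and y of sander_fuse in the frame of lock_box between -0.063 and 0.063 m and z of sander_fuse in the frame of lock_box below 0.04 m and contact force between the fingers and sander_fuse above 0.5 N).
At the end, for the whole second after the job is handed in: The isolator is off (over 0.75 rad), the sander's fuse carrier lies at rest inside the lock-off box (its origin within the walls, under 40 mm above the box's underside), the box's lid is shut (under 0.06 rad), and the other two fuses are still plugged in (moved under 4 mm) (value of joint isolator above 0.75 rad and value of joint box_lid below 0.06 rad and x of sander_fuse in the frame of lock_box between -0.048 and 0.048 m and y of sander_fuse in the frame of lock_box between -0.063 and 0.063 m and z of sander_fuse in the frame of lock_box below 0.04 m and distance of each of light_fuse_1, light_fuse_2 from where it was at the start of the episode below 0.004 m and linear speed of sander_fuse below 0.02 m/s and velocity of joint box_lid below 0.1 rad/s); the robot touches nothing.
It fails at once if one of the other two fuses is pulled or shifted by over 4 mm (distance of any of light_fuse_1, light_fuse_2 from where it was at the start of the episode above 0.004 m).
It fails at once if a loose thing standing by is shifted by over 30 mm (distance of any of tape_roll, oiler, small_spanner, rule, nut from where it was at the start of the episode above 0.03 m).
It fails at once if the oil can or tape measure is knocked over (angle between any of oiler, rule's own z axis and vertical above 0.5 rad).
It also fails if it takes over 51 s, if anything falls off the work surface, if the arm or the gripper's body presses on something with over 40 N, if the wrist force passes 120 N, or if a joint passes its speed limit or range.

## Working session

There is one attempt and no reset: what is moved stays moved. The work goes in short steps, Python scripts to look and compute and a shell command to move; the robot and the scene stay as the last step left them, time stands still between calls to the robot, and variables do not carry over. Pictures are saved under pics/ and viewed, at most 10 in all, crops included, and the job is handed in when it is done.

```bash
ls; mkdir -p pics; cat > h.py <<'E'
import numpy as np,cv2
from workcell import *
from scipy.spatial.transform import Rotation as Rn
def cloud(name):
    p,d=capture(name);m=camera_model(name)
    v,u=np.mgrid[:400,:640]
    P=np.stack([(u-m['cx'])/m['fx']*d,(v-m['cy'])/m['fy']*d,d],-1)
    R=cv2.Rodrigues(np.array(m['rvec'],float))[0]
    W=(P-np.array(m['tvec']).ravel())@R
    W[d==0]=np.nan
    return p,W
def rot(): return Rn.from_euler('xyz',observe()['ee_rot'],degrees=True).as_matrix()
def off(target): # tool-frame offset mm to world target
    return rot().T@(np.array(target)-observe()['ee_pos'])*1000
E
python3 - <<'E'
from h import *
print(observe(),tips_ahead); print(rot().round(3))
for n in('scene','top'):
    p,W=cloud(n); cv2.imwrite(f'pics/{n}0.png',p[:,:,::-1]); np.save(n+'0.npy',W)
E
```

```text
pics
{'clock': 0.0, 'joint_pos': array([ 78.92299559,  29.12498741, -13.60645014,  86.00855744,
         7.20109032,  65.82881695,  -8.86837998]), 'qvel': array([ 0.04492665,  0.00218276,  0.0838052 ,  0.01030201,  0.06104247,
       -0.08985898,  0.05971716]), 'joint_torque': array([-8.87858168e-04, -6.20605516e+01, -2.18647465e+00, -2.49654347e+01,
        1.27959959e-02,  1.18182268e-02,  1.87531901e-05]), 'ee_pos': array([ 0.183744  , -0.59680895,  0.21283496]), 'ee_rot': array([-1.79896229e+02,  2.67943249e-03,  1.71209268e+01]), 'wrist_force': array([0.28231971, 0.32339625, 0.19270971]), 'torque': array([ 0.04060595,  0.01579532, -0.02472379]), 'gripper_force': 0.0, 'width': 0.08524575254428811} 0.014
[[ 0.956  0.294 -0.001]
 [ 0.294 -0.956  0.002]
 [-0.    -0.002 -1.   ]]
```

View pics/scene0.png

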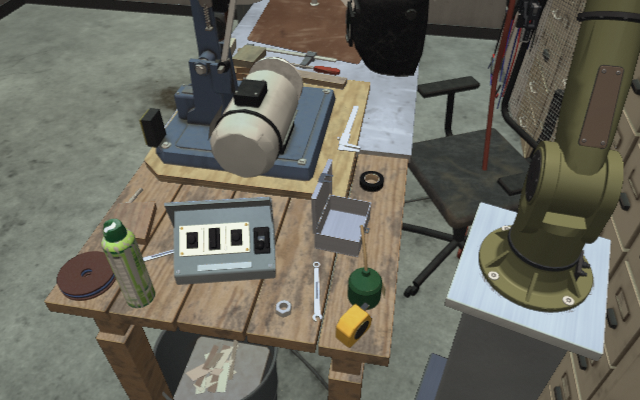

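View pics/top0.png

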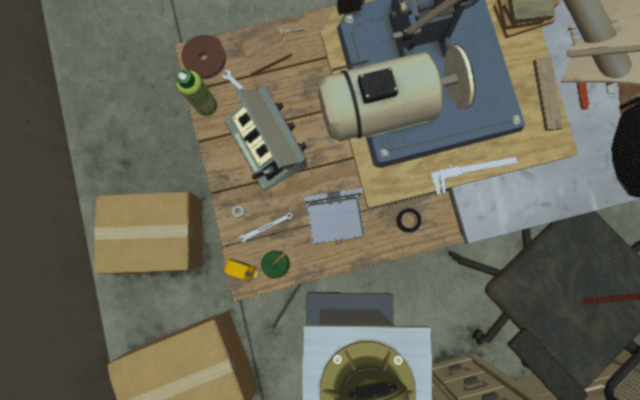

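```bash
python3 - <<'E'
from h import *
a=cv2.imread('pics/scene0.png');b=cv2.imread('pics/top0.png')
A=cv2.resize(a[185:285,155:385],None,fx=3.4,fy=3.4,interpolation=2)
B=cv2.resize(b[70:270,210:410],None,fx=3,fy=3,interpolation=2)[:,:600]
cv2.imwrite('pics/a.png',A);cv2.imwrite('pics/b.png',B)
S=np.load('scene0.npy');T=np.load('top0.npy')
for n,W,pts in(('S',S,[(192,241),(214,239),(237,237),(262,240),(262,230),(167,205),(272,204),(176,282),(274,275),(328,165),(316,205),(320,245),(362,250),(370,205),(342,225),(283,307),(317,290),(365,290),(352,325),(372,180)]),
 ('T',T,[(241,116),(251,134),(263,153),(270,172),(256,88),(304,162),(230,120),(265,187),(305,197),(361,191),(312,243),(362,236),(335,220),(237,211),(265,227),(275,264),(240,270),(408,219)])):
    for u,v in pts: print(n,u,v,W[v,u].round(3))
E
```

```text
S 192 241 [0.645 0.317 0.095]
S 214 239 [0.606 0.296 0.098]
S 237 237 [0.569 0.269 0.095]
S 262 240 [0.523 0.249 0.087]
S 262 230 [0.537 0.224 0.087]
S 167 205 [0.691 0.313 0.173]
S 272 204 [0.608 0.07  0.002]
S 176 282 [0.666 0.369 0.011]
S 274 275 [0.491 0.266 0.011]
S 328 165 [0.47  0.045 0.153]
S 316 205 [0.46  0.125 0.105]
S 320 245 [0.439 0.151 0.014]
S 362 250 [0.353 0.114 0.001]
S 370 205 [0.375 0.015 0.046]
S 342 225 [0.424 0.062 0.001]
S 283 307 [ 0.44   0.32  -0.003]
S 317 290 [0.395 0.257 0.004]
S 365 290 [0.292 0.255 0.06 ]
S 352 325 [0.284 0.34  0.063]
S 372 180 [ 0.419 -0.119  0.001]
T 241 116 [0.658 0.315 0.098]
T 251 134 [0.612 0.288 0.107]
T 263 153 [0.568 0.259 0.094]
T 270 172 [0.524 0.242 0.084]
T 256 88 [0.764 0.295 0.003]
T 304 162 [0.549 0.16  0.087]
T 230 120 [0.664 0.353 0.042]
T 265 187 [0.493 0.259 0.04 ]
T 305 197 [0.456 0.154 0.153]
T 361 191 [0.47  0.028 0.155]
T 312 243 [ 0.355  0.14  -0.002]
T 362 236 [0.373 0.015 0.036]
T 335 220 [0.415 0.082 0.003]
T 237 211 [ 0.435  0.334 -0.   ]
T 265 227 [0.394 0.26  0.006]
T 275 264 [0.304 0.223 0.102]
T 240 270 [0.287 0.312 0.059]
T 408 219 [ 0.42  -0.106 -0.003]
```

View pics/a.png

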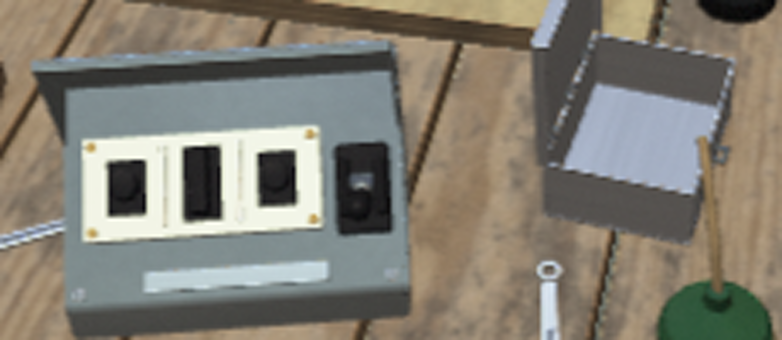

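View pics/b.png

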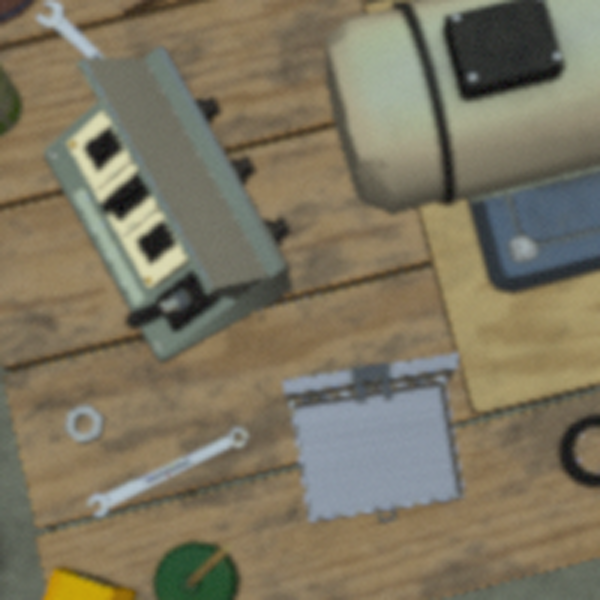

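```bash
cat > fit.py <<'E'
from h import *
c35,s35=np.cos(np.radians(35)),np.sin(np.radians(35))
ims={'S':cv2.imread('pics/scene0.png')[:,:,::-1].astype(int),'T':cv2.imread('pics/top0.png')[:,:,::-1].astype(int)}
Ws={'S':np.load('scene0.npy'),'T':np.load('top0.npy')}
for k in 'ST':
    p=ims[k];W=Ws[k];c=np.array([.607,.29])
    near=np.hypot(W[...,0]-c[0],W[...,1]-c[1])<.1
    m=near&(p.min(-1)>150)&(W[...,2]>.06)&(W[...,2]<.12)
    P=W[m]
    for _ in range(4):
        o=np.median(P,0);A=np.c_[P[:,:2]-o[:2],np.ones(len(P))]
        q=np.linalg.lstsq(A,P[:,2],rcond=None)[0];r=P[:,2]-A@q;P=P[abs(r)<max(2*r.std(),.002)]
    n=np.array([-q[0],-q[1],1]);n/=np.linalg.norm(n)
    # minarearect -> row direction
    print(k,len(P),'tilt',np.degrees(np.arccos(n[2])),'yaw(normal)',np.arctan2(-n[1],-n[0]),'res',r.std())
    yaw=np.arctan2(-n[1],-n[0])
    for yw in (yaw,-1.0):
        ex=np.array([np.cos(yw)*c35,np.sin(yw)*c35,s35]);ey=np.array([-np.sin(yw),np.cos(yw),0]);ez=np.cross(ex,ey)
        u=np.c_[(P-o)@ex,(P-o)@ey]
        box=cv2.minAreaRect((u*1000).astype(np.float32))
        lo,hi=np.percentile(u,1,0),np.percentile(u,99,0);mid=(lo+hi)/2
        print('  rect',np.round(box[0],1),np.round(box[1],1),round(box[2],1),'mid',(o+ex*mid[0]+ey*mid[1]).round(4),'size',(hi-lo).round(3))
        C=o+ex*mid[0]+ey*mid[1]
        Q=W[near];d=Q-C;v=np.c_[d@ex,d@ey,d@ez]
        b=(v[:,2]>.0155)&(v[:,2]<.028)&(abs(v[:,1])<.018)&(abs(v[:,0])<.04)
        if b.any(): print('  bar top n',b.sum(),(v[b].min(0)*1000).round(1),(v[b].max(0)*1000).round(1),'med',np.median(v[b],0).round(4), 'planez',np.median((P-C)@ez).round(4))
        h=(v[:,2]>.05)&(v[:,0]>.03)
        if h.any(): print('  hood s',np.percentile(v[h,0],[5,50,95]).round(4),'n',np.percentile(v[h,2],[95,99]).round(4),'y',np.percentile(v[h,1],[1,99]).round(4))
E
python3 fit.py
python3 - <<'E'
from h import *
for k in ('scene','top'):
    W=np.load(k+'0.npy');x,y,z=W[...,0],W[...,1],W[...,2]
    m=(x>.33)&(x<.53)&(y>-.03)&(y<.19)
    L=W[m&(z>.07)&(z<.165)]; print(k,'lid',len(L),L.min(0).round(3),L.max(0).round(3))
    A=np.c_[L[:,1]-.085,L[:,2]-.1,np.ones(len(L))];print(' plane x=',np.linalg.lstsq(A,L[:,0],rcond=None)[0].round(4))
    R=W[m&(z>.04)&(z<.056)&(x<.46)];r=cv2.minAreaRect((R[:,:2]*1000).astype(np.float32));print(' rim',len(R),r)
    F=W[m&(abs(z)<.012)]
    M=W[(x>.5)&(x<.9)&(y>-.3)&(y<.15)];print(' motor zmax',np.nanmax(M[:,2]).round(3), ' near lid back',np.nanmax(W[(x>.48)&(x<.6)&(y>-.05)&(y<.15)][:,2]))
    for a,b in((.55,.6),(.6,.65),(.65,.7)):
        M=W[(x>a)&(x<b)&(y>-.15)&(y<.2)]; 
        if len(M): print('  x',a,np.nanmax(M[:,2]).round(3))
E
```

```text
S 1271 tilt 34.20159194943927 yaw(normal) -1.0417302750767459 res 0.002105872868116272
  rect [-0.  -1.4] [142.6  62.6] 89.7 mid [0.617  0.2848 0.0835] size [0.061 0.141]
  bar top n 114 [-19.9  -6.1  15.9] [19.7  4.9 23.1] med [-0.0004 -0.      0.0192] planez 0.0002
  hood s [0.0607 0.0641 0.0681] n [0.0671 0.0684] y [-0.1004  0.084 ]
  rect [-0.1 -1.5] [142.4  62.6] 87.7 mid [0.617  0.285  0.0833] size [0.063 0.141]
  bar top n 114 [-19.9  -6.   15.9] [20.   5.8 23.2] med [-0.0003 -0.0001  0.0193] planez 0.0003
  hood s [0.0593 0.064  0.0691] n [0.0682 0.0699] y [-0.1012  0.0831]
T 351 tilt 34.473428393867806 yaw(normal) -1.044794729500212 res 0.0018559011228113235
  rect [4.7 9.9] [140.4  50.5] 89.7 mid [0.6128 0.2911 0.0805] size [0.046 0.138]
  bar top n 62 [-11.1  -7.6  15.5] [29.   4.8 22.7] med [ 0.0092 -0.0012  0.0182] planez -0.0008
  hood s [0.0697 0.0755 0.0777] n [0.0651 0.0664] y [-0.0995  0.0831]
  rect [5.  9.7] [140.3  50.5] 87.6 mid [0.6128 0.291  0.0809] size [0.047 0.138]
  bar top n 58 [-11.5  -7.7  15.5] [28.5  5.1 22.4] med [ 0.0084 -0.0009  0.0183] planez -0.001
  hood s [0.0684 0.0739 0.0787] n [0.0658 0.0675] y [-0.1005  0.082 ]
scene lid 679 [0.442 0.022 0.071] [0.479 0.159 0.159]
 plane x= [-0.1662 -0.042   0.4655]
 rim 390 ((415.0348815917969, 82.41138458251953), (102.45079040527344, 137.32235717773438), 9.451457977294922)
 motor zmax 0.42  near lid back 0.21117915633971346
  x 0.55 0.211
  x 0.6 0.269
  x 0.65 0.275
top lid 390 [0.44  0.023 0.07 ] [0.477 0.156 0.161]
 plane x= [-0.1658 -0.0357  0.4635]
 rim 150 ((413.57373046875, 81.49996948242188), (101.39567565917969, 129.81541442871094), 9.548999786376953)
 motor zmax 0.918  near lid back 0.9251853801730401
  x 0.55 0.211
  x 0.6 0.273
  x 0.65 0.279
```

```bash
python3 -m creep '[{"offset":[0,0,-60],"yaw":7,"grip":60},{"offset":[30,-24,-90],"yaw":14,"grip":40},{"offset":[66,-52,-117],"yaw":21,"grip":34},{"offset":[100,-80,-117],"yaw":28,"grip":34},{"offset":[133,-106,-117],"yaw":35,"grip":34},{"offset":[166,-132,-117],"yaw":42,"grip":34},{"offset":[199,-158,-117],"yaw":49,"grip":34},{"offset":[232,-184,-117],"yaw":56,"grip":34},{"offset":[265,-210,-117],"yaw":63,"grip":34},{"offset":[298,-236,-117],"yaw":70,"grip":34}]' 40
python3 -c "
from h import *
s=observe();print(s['joint_pos'].round(1),s['ee_pos'],s['ee_rot'],off([.49,.12,.33]))"
```

```text
clock: 0.93
ee_pos: [0.3728, -0.3219, 0.3305]
ee_rot: [180.0, 0.0, -50.8]
wrist_force: [0.0, -0.5, -0.3]
width: 0.0343
gripper_force: 0.0
[  43.7   12.4   -7.4   92.9    1.6   74.8 -104.7] [ 0.37277567 -0.32194297  0.33050979] [ 1.79998288e+02  1.84659491e-02 -5.07944559e+01] [-268.35605376 -370.18924199    0.58521538]
```

```bash
python3 -m creep '[{"offset":[-18,-25,0],"yaw":-7.1,"grip":34},{"offset":[-40,-55,0],"yaw":-14.2,"grip":34},{"offset":[-64,-87,0],"yaw":-21.3,"grip":34},{"offset":[-87,-120,0],"yaw":-28.4,"grip":34},{"offset":[-111,-152,0],"yaw":-35.5,"grip":34},{"offset":[-134,-185,0],"yaw":-42.6,"grip":34},{"offset":[-158,-217,0],"yaw":-49.7,"grip":34},{"offset":[-182,-249,0],"yaw":-56.8,"grip":34},{"offset":[-205,-282,0],"yaw":-63.9,"grip":34},{"offset":[-225,-310,0],"yaw":-71,"grip":34}]'
python3 -c "
from h import *
s=observe();print(s['joint_pos'].round(1),s['ee_pos'],s['ee_rot'],off([.5138,.271,.24]))"
```

```text
clock: 1.77
ee_pos: [0.4681, 0.0498, 0.3307]
ee_rot: [-180.0, -0.0, 20.9]
wrist_force: [0.1, -0.9, -0.2]
width: 0.0341
gripper_force: 0.0
[ 16.9  11.7 -32.6  95.5   6.5  74.7 -86. ] [0.46807221 0.04976338 0.3306683 ] [-1.79979863e+02 -1.87967040e-02  2.09319088e+01] [ 121.71886615 -190.26773325   90.77511114]
```

```bash
python3 -m creep '[{"offset":[15,-22,0],"yaw":-7.1,"grip":30},{"offset":[33,-50,0],"yaw":-14.2,"grip":30},{"offset":[52,-80,0],"yaw":-21.3,"grip":30},{"offset":[70,-110,0],"yaw":-28.4,"grip":30},{"offset":[90,-140,10],"yaw":-35.5,"grip":30},{"offset":[105,-165,30],"yaw":-42.6,"grip":30},{"offset":[115,-180,50],"yaw":-49.7,"grip":30},{"offset":[122,-190,70],"yaw":-56.8,"grip":30},{"offset":[122,-190,91],"yaw":-63.9,"grip":30},{"offset":[122,-190,91],"yaw":-71,"grip":30}]'
python3 -m creep '[{"offset":[0,0,0],"yaw":-7,"grip":28},{"offset":[0,0,0],"yaw":-14,"grip":28},{"offset":[0,0,0],"yaw":-21,"grip":28},{"offset":[0,0,0],"yaw":-28.3,"grip":28},{"offset":[0,0,0],"yaw":-28.3,"grip":28}]'
python3 - <<'E'
from h import *
s=observe();print(s['joint_pos'].round(1),s['ee_pos'],s['ee_rot'])
p,W=cloud('scene');np.save('s1.npy',W)
cv2.imwrite('pics/c.png',cv2.resize(p[100:300,150:390,::-1],None,fx=3,fy=3,interpolation=2))
p,W=cloud('top');np.save('t1.npy',W)
W0=np.array([.6168,.2848,.084]);ex=np.array([.5035,-.864,0]);ey=np.array([.864,.5035,0])
for k in('s1','t1'):
    W=np.load(k+'.npy');d=W-s['ee_pos'];hx,hy,z=d@ex,d@ey,d[...,2]
    m=(abs(hx)<.08)&(abs(hy)<.08)&(z>-.02)&(z<.2)
    for a in np.arange(-.02,.2,.02):
        q=m&(z>a)&(z<a+.02)
        if q.sum()>3: print(k,a.round(2),q.sum(),'hx',hx[q].min().round(3),hx[q].max().round(3),'hy',hy[q].min().round(3),hy[q].max().round(3))
for k in('scene0','top0'):
    W=np.load(k+'.npy')
    d=W-W0;h,y,z=d@ex,d@ey,W[...,2]
    m=(abs(y+.096)<.012)&(h>-.06)&(h<0)&(z>.088); 
    o=np.argsort(h[m]);print(k,'lever n',m.sum(),(np.c_[h[m],y[m],z[m]][o][::max(1,m.sum()//10)]*1000).round(1).tolist())
E
```

```text
clock: 2.6
ee_pos: [0.5141, 0.2672, 0.235]
ee_rot: [-179.6, 0.2, 92.0]
wrist_force: [0.4, -1.0, 0.1]
width: 0.03
gripper_force: 0.0
clock: 3.02
ee_pos: [0.5158, 0.2672, 0.239]
ee_rot: [-179.9, -0.0, 120.1]
wrist_force: [0.6, -0.1, -0.2]
width: 0.028
gripper_force: 0.0
[  4.4  32.1 -57.4  90.1  27.8  73.4 -27.1] [0.5158417  0.26721702 0.23895619] [-1.79929350e+02 -2.15339156e-02  1.20116351e+02]
s1 0.02 127 hx -0.012 0.01 hy -0.028 0.027
s1 0.04 146 hx -0.012 0.012 hy -0.029 0.031
s1 0.06 408 hx -0.015 0.013 hy -0.051 0.05
s1 0.08 420 hx -0.019 0.014 hy -0.059 0.06
s1 0.1 745 hx -0.022 0.014 hy -0.065 0.065
s1 0.12 475 hx -0.021 0.008 hy -0.06 0.053
s1 0.14 319 hx -0.04 0.0 hy -0.037 0.037
s1 0.16 522 hx -0.04 0.001 hy -0.037 0.037
s1 0.18 629 hx -0.039 0.009 hy -0.037 0.036
t1 0.1 35 hx -0.013 -0.003 hy -0.066 -0.048
t1 0.12 4 hx -0.012 -0.005 hy -0.064 -0.061
scene0 lever n 79 [[-55.2, -97.1, 107.2], [-51.6, -98.7, 103.0], [-50.5, -93.2, 108.1], [-49.7, -95.3, 110.0], [-47.5, -95.4, 110.5], [-44.7, -91.2, 107.8], [-39.9, -100.7, 104.6], [-33.9, -98.7, 104.0], [-28.8, -92.2, 99.0], [-9.6, -97.3, 89.7], [-4.7, -87.0, 88.4], [-0.2, -103.6, 91.1]]
top0 lever n 101 [[-53.0, -95.9, 106.9], [-47.9, -101.7, 107.5], [-44.1, -102.8, 101.9], [-40.3, -91.2, 102.5], [-36.1, -94.0, 104.6], [-32.1, -95.7, 101.4], [-28.0, -97.6, 99.6], [-23.7, -93.1, 92.5], [-16.3, -94.2, 91.2], [-7.7, -93.0, 89.0], [-0.7, -105.5, 89.1]]
```

View pics/c.png

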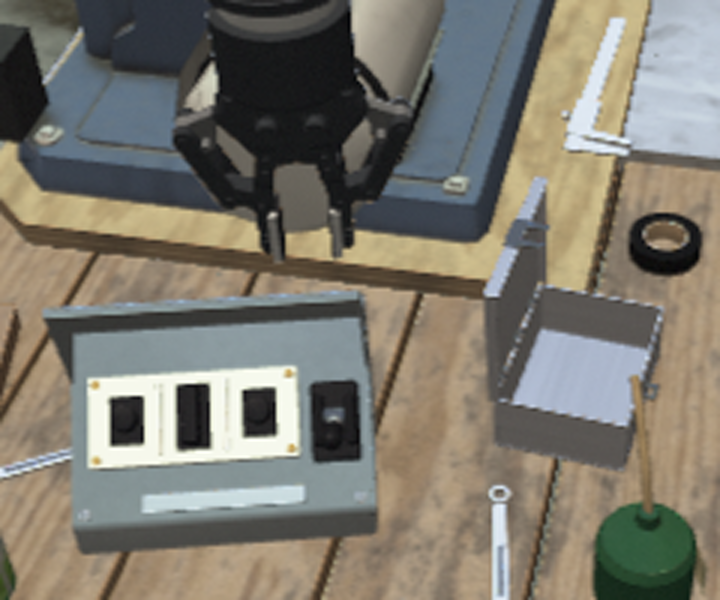

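```bash
python3 -m creep '[{"offset":[4,0,30],"yaw":0,"grip":28},{"offset":[4,0,65],"yaw":0,"grip":28},{"offset":[4,0,100],"yaw":0,"grip":28},{"offset":[4,0,125],"yaw":0,"grip":28},{"offset":[4,0,135],"yaw":0,"grip":28},{"offset":[4,0,135],"yaw":0,"grip":28}]' 40
python3 -m creep '[{"offset":[0,0,0],"yaw":0,"grip":10},{"offset":[0,0,0],"yaw":0,"grip":10},{"offset":[0,0,0],"yaw":0,"grip":10},{"offset":[0,0,0],"yaw":0,"grip":10},{"offset":[0,0,0],"yaw":0,"grip":10}]' 40
python3 - <<'E'
from h import *
s=observe();print(s['ee_pos'],s['ee_rot'])
W0=np.array([.6168,.2848,.084]);ex=np.array([.5035,-.864,0]);ey=np.array([.864,.5035,0])
d=s['ee_pos']-W0;h,z=(d@ex)*1000,s['ee_pos'][2]*1000;print('h,y,z',h,d@ey*1000,z)
gz=z-14+6
a0=np.arctan2(-6.6-h,gz-79.4);r=np.hypot(-6.6-h,gz-79.4);print('a0',a0,'r',r)
for a in np.linspace(1.06,.10,7):print(round(a,2),'tx',round(r*(np.sin(a)-np.sin(a0)),1),'tz',round(-r*(np.cos(a)-np.cos(a0)),1))
E
```

```text
clock: 3.62
ee_pos: [0.5129, 0.2701, 0.1025]
ee_rot: [-179.8, 0.0, 119.7]
wrist_force: [0.4, -0.2, 1.1]
width: 0.0281
gripper_force: 0.0
clock: 4.03
ee_pos: [0.5144, 0.2713, 0.1056]
ee_rot: [179.9, 0.0, 119.8]
wrist_force: [0.5, 0.0, 1.3]
width: 0.01
gripper_force: 0.0
[0.51435344 0.27134961 0.10564854] [1.79906843e+02 1.46220781e-02 1.19784232e+02]
h,y,z -39.96071161888763 -95.28610024807034 105.64854089822447
a0 1.0702539517465737 r 38.02560091086997
1.06 tx -0.2 tz -0.3
0.9 tx -3.6 tz -5.4
0.74 tx -7.7 tz -9.8
0.58 tx -12.5 tz -13.6
0.42 tx -17.9 tz -16.5
0.26 tx -23.6 tz -18.5
0.1 tx -29.6 tz -19.6
```

```bash
python3 - <<'E'
from h import *
p,W=cloud('scene');np.save('s2.npy',W)
print(observe()['width'],observe()['gripper_force'])
cv2.imwrite('pics/d.png',cv2.resize(p[150:270,200:340,::-1],None,fx=4,fy=4,interpolation=2))
E
```

```text
0.010029228181346092 0.0
```

View pics/d.png

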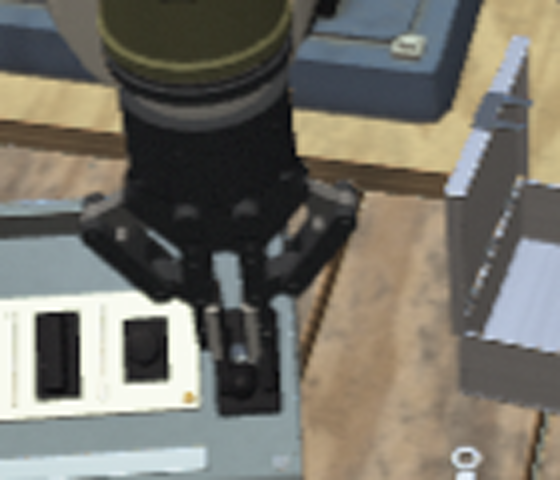

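```bash
python3 - <<'E'
from h import *
W0=np.array([.6168,.2848,.084]);ex=np.array([.5035,-.864,0]);ey=np.array([.864,.5035,0])
W=np.load('s2.npy');d=W-W0;h,y,z=d@ex*1000,d@ey*1000+96,W[...,2]*1000
for v in range(222,254,2):
    print(v,' '.join(f'{u}:({h[v,u]:.0f},{y[v,u]:.0f},{z[v,u]:.0f})' for u in range(250,272,3)))
E
```

```text
222 250:(-49,12,175) 253:(-42,7,167) 256:(33,9,92) 259:(30,3,94) 262:(-52,-11,176) 265:(-52,-16,175) 268:(-46,-21,169) 271:(-52,-27,174)
224 250:(-50,12,171) 253:(-44,7,164) 256:(33,10,86) 259:(31,3,86) 262:(-50,-10,169) 265:(-51,-16,169) 268:(30,-16,86) 271:(32,-22,84)
226 250:(-54,12,169) 253:(-47,8,161) 256:(28,10,84) 259:(24,3,87) 262:(-50,-10,163) 265:(-50,-15,162) 268:(24,-16,86) 271:(27,-22,83)
228 250:(-45,14,154) 253:(-50,8,159) 256:(14,9,93) 259:(19,3,87) 262:(-48,-9,156) 265:(-46,-14,153) 268:(17,-16,87) 271:(23,-21,81)
230 250:(-46,14,150) 253:(-48,9,151) 256:(14,9,87) 259:(13,3,87) 262:(-50,-9,152) 265:(-46,-14,148) 268:(13,-15,85) 271:(18,-21,80)
232 250:(-45,15,144) 253:(-49,9,147) 256:(5,9,90) 259:(9,3,85) 262:(-51,-8,148) 265:(-46,-14,142) 268:(10,-15,83) 271:(15,-21,77)
234 250:(-47,15,140) 253:(-49,9,142) 256:(1,9,89) 259:(5,3,83) 262:(-50,-8,141) 265:(-47,-13,137) 268:(4,-15,82) 271:(14,-21,71)
236 250:(-46,16,133) 253:(-51,10,138) 256:(-3,9,87) 259:(-2,3,85) 262:(-49,-7,135) 265:(-46,-13,131) 268:(1,-15,80) 271:(8,-21,72)
238 250:(8,23,70) 253:(-50,10,132) 256:(-
[... 310 characters left out ...]
) 268:(-14,-15,78) 271:(-2,-20,65)
244 250:(-1,24,61) 253:(-7,17,67) 256:(-17,10,78) 259:(-44,1,107) 262:(-44,-5,106) 265:(-18,-9,78) 268:(-15,-14,73) 271:(-4,-20,60)
246 250:(-7,24,61) 253:(-12,17,66) 256:(-21,10,76) 259:(-51,1,109) 262:(-49,-5,105) 265:(-20,-8,73) 268:(-20,-14,73) 271:(-10,-20,61)
248 250:(-12,24,60) 253:(-9,18,57) 256:(-22,10,71) 259:(-52,1,104) 262:(-53,-5,104) 265:(-20,-8,67) 268:(-20,-14,66) 271:(-11,-19,55)
250 250:(-15,24,58) 253:(-15,18,57) 256:(-21,11,64) 259:(-21,5,63) 262:(-21,-1,63) 265:(-22,-7,63) 268:(-24,-14,65) 271:(-15,-19,54)
252 250:(-18,24,55) 253:(-17,18,53) 256:(-26,11,63) 259:(-28,5,65) 262:(-25,-1,61) 265:(-24,-7,59) 268:(-26,-13,60) 271:(-19,-19,52)
```

```bash
cat > tip.py <<'E'
from h import *
W0=np.array([.6168,.2848,.084]);ex=np.array([.5035,-.864,0]);ey=np.array([.864,.5035,0])
s=observe();_,W=cloud('scene');R=rot();d=W-s['ee_pos'];x,y,z=d@R[:,0],d@R[:,1],-(d@R[:,2])
w=s['width']/2
for sg in(-1,1):
    m=(abs(x)<.02)&(sg*y>w-.002)&(sg*y<w+.014)&(z>-.03)&(z<.06)&(x*np.sign(R[:,0]@-ex)>0.004)
    print(sg,m.sum(),'z hist of front pts above TCP mm',np.percentile(z[m]*1000,[1,5,25]).round(1) if m.any() else '', 'world', (np.percentile(W[m][:,2],[1,5])).round(4) if m.any() else '')
print('tcp hyz',((s['ee_pos']-W0)@ex*1000).round(1),((s['ee_pos']-W0)@ey*1000).round(1),(s['ee_pos'][2]*1000).round(1),'w',s['width'],s['gripper_force'],s['wrist_force'].round(1))
E
python3 -m creep '[{"offset":[0,0,0],"yaw":0,"grip":28},{"offset":[0,0,0],"yaw":0,"grip":28},{"offset":[0,0,8],"yaw":0,"grip":28},{"offset":[0,0,16],"yaw":0,"grip":28},{"offset":[0,0,22],"yaw":0,"grip":28},{"offset":[0,0,22],"yaw":0,"grip":28}]'; python3 tip.py
```

```text
clock: 4.58
ee_pos: [0.5131, 0.2703, 0.0806]
ee_rot: [-179.8, 0.0, 119.8]
wrist_force: [-0.4, 0.0, -0.0]
width: 0.0279
gripper_force: 0.0
-1 83 z hist of front pts above TCP mm [19.4 25.  32.3] world [0.1    0.1057]
1 82 z hist of front pts above TCP mm [20.2 24.  33.8] world [0.1008 0.1046]
tcp hyz -39.7 -96.9 80.6 w 0.027923616853682543 0.0 [-0.4  0.  -0. ]
```

```bash
python3 -m creep '[{"offset":[0,0,7],"yaw":0,"grip":28},{"offset":[0,0,14],"yaw":0,"grip":28},{"offset":[0,0,14],"yaw":0,"grip":8},{"offset":[0,0,14],"yaw":0,"grip":8},{"offset":[0,0,14],"yaw":0,"grip":8},{"offset":[0,0,14],"yaw":0,"grip":8}]' 40; python3 tip.py
```

```text
clock: 5.13
ee_pos: [0.5139, 0.2705, 0.068]
ee_rot: [-179.9, 0.0, 119.8]
wrist_force: [2.4, 0.1, -8.2]
width: 0.0128
gripper_force: 38.9
-1 92 z hist of front pts above TCP mm [-29.1  23.   32.2] world [0.039  0.0911]
1 89 z hist of front pts above TCP mm [14.4 22.1 31.6] world [0.0825 0.0902]
tcp hyz -39.5 -96.1 68.0 w 0.012782838333480514 38.92214477062225 [ 2.4  0.1 -8.2]
```

```bash
python3 -m creep '[{"offset":[-3.6,0,-5.4],"yaw":0,"grip":8},{"offset":[-7.7,0,-9.8],"yaw":0,"grip":8},{"offset":[-12.5,0,-13.6],"yaw":0,"grip":8},{"offset":[-17.9,0,-16.5],"yaw":0,"grip":8},{"offset":[-23.6,0,-18.5],"yaw":0,"grip":8},{"offset":[-27,0,-19.2],"yaw":0,"grip":8},{"offset":[-29.6,0,-19.6],"yaw":0,"grip":8},{"offset":[-29.6,0,-19.6],"yaw":0,"grip":8}]'; python3 tip.py
python3 - <<'E'
from h import *
p,W=cloud('scene')
cv2.imwrite('pics/e.png',cv2.resize(p[170:270,190:310,::-1],None,fx=4,fy=4,interpolation=2))
E
```

```text
clock: 5.85
ee_pos: [0.53, 0.2434, 0.0889]
ee_rot: [180.0, 0.2, 119.7]
wrist_force: [0.5, -3.1, 2.1]
width: 0.0082
gripper_force: 2.3
-1 172 z hist of front pts above TCP mm [-29.1 -27.1 -18.1] world [0.0598 0.0618]
1 172 z hist of front pts above TCP mm [-29.3 -27.4 -19.5] world [0.0596 0.0615]
tcp hyz -7.9 -95.8 88.9 w 0.008158915244380954 2.300872039049864 [ 0.5 -3.1  2.1]
```

View pics/e.png

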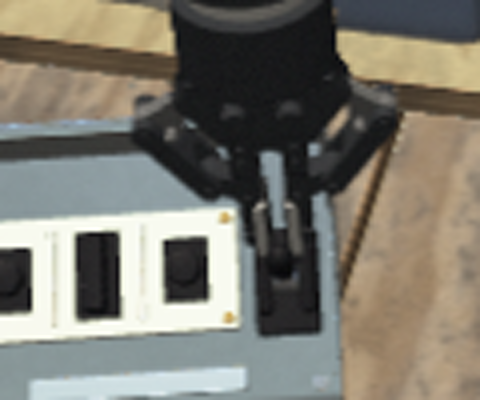

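```bash
python3 -m creep '[{"offset":[0,0,-10],"yaw":0,"grip":20},{"offset":[0,0,-25],"yaw":0,"grip":20},{"offset":[0,0,-50],"yaw":0,"grip":20},{"offset":[25,0,-60],"yaw":0,"grip":0},{"offset":[55,0,-60],"yaw":0,"grip":0},{"offset":[55,0,-60],"yaw":0,"grip":0}]'
python3 - <<'E'
from h import *
W0=np.array([.6168,.2848,.084]);ex=np.array([.5035,-.864,0]);ey=np.array([.864,.5035,0])
for k in('scene','top'):
    W=cloud(k)[1]
    d=W-W0;h,y,z=d@ex,d@ey,W[...,2]
    m=(abs(y+.096)<.012)&(h>-.07)&(h<0.03)&(z>.088)&(z<.14)
    o=np.argsort(h[m]);print(k,m.sum(),(np.c_[h[m],y[m],z[m]][o][::max(1,m.sum()//16)]*1000).round(0).tolist())
E
python3 tip.py
```

```text
clock: 6.45
ee_pos: [0.4978, 0.3006, 0.1516]
ee_rot: [179.7, -0.3, 120.2]
wrist_force: [-1.0, 1.1, -0.4]
width: 0.0001
gripper_force: 0.0
scene 61 [[-37.0, -98.0, 119.0], [-36.0, -98.0, 124.0], [-36.0, -98.0, 121.0], [-35.0, -98.0, 114.0], [-34.0, -100.0, 122.0], [-33.0, -99.0, 112.0], [-33.0, -102.0, 123.0], [-31.0, -101.0, 113.0], [-30.0, -100.0, 123.0], [-29.0, -97.0, 105.0], [-28.0, -101.0, 106.0], [-24.0, -96.0, 97.0], [-17.0, -97.0, 88.0], [-3.0, -108.0, 90.0], [1.0, -106.0, 90.0], [2.0, -108.0, 91.0], [4.0, -108.0, 92.0], [12.0, -106.0, 90.0], [15.0, -108.0, 90.0], [15.0, -103.0, 90.0], [29.0, -106.0, 90.0]]
top 0 []
-1 118 z hist of front pts above TCP mm [21.7 24.  31.3] world [0.1715 0.1738]
1 111 z hist of front pts above TCP mm [21.4 24.2 32.2] world [0.1712 0.174 ]
tcp hyz -67.9 -95.2 149.8 w 0.00012960247570564974 0.0 [-0.1 -0.7 -0.6]
```

```bash
python3 -m creep '[{"offset":[0,0,35],"yaw":0,"grip":0},{"offset":[0,0,70],"yaw":0,"grip":0},{"offset":[0,0,70],"yaw":0,"grip":0},{"offset":[-15,0,70],"yaw":0,"grip":0},{"offset":[-22,0,70],"yaw":0,"grip":0},{"offset":[-28,0,70],"yaw":0,"grip":0},{"offset":[-33,0,70],"yaw":0,"grip":0},{"offset":[-37,0,70],"yaw":0,"grip":0}]';python3 tip.py
python3 -m creep '[{"offset":[-2,0,0],"yaw":0,"grip":0},{"offset":[-3,0,0],"yaw":0,"grip":0}]'; python3 tip.py
```

```text
clock: 7.27
ee_pos: [0.5187, 0.2646, 0.0799]
ee_rot: [179.8, -0.3, 119.9]
wrist_force: [-9.8, 16.9, 0.5]
width: -0.0002
gripper_force: 9.7
-1 99 z hist of front pts above TCP mm [18.2 23.4 31.4] world [0.0981 0.1032]
1 97 z hist of front pts above TCP mm [19.3 21.6 31. ] world [0.0992 0.1016]
tcp hyz -31.9 -94.9 79.9 w -0.00023146093193572118 9.705246537923813 [-9.8 16.9  0.5]
clock: 7.48
ee_pos: [0.5186, 0.2647, 0.0799]
ee_rot: [179.8, -0.5, 120.1]
wrist_force: [-9.8, 16.9, -0.7]
width: -0.0001
gripper_force: 9.9
-1 102 z hist of front pts above TCP mm [21.1 23.8 31.5] world [0.1011 0.1038]
1 97 z hist of front pts above TCP mm [20.8 23.7 30.6] world [0.1008 0.1038]
tcp hyz -32.1 -94.9 79.9 w -0.0001352440790346743 9.925780892372131 [-9.8 16.9 -0.7]
```

```bash
python3 -m creep '[{"offset":[10,0,0],"yaw":0,"grip":0},{"offset":[30,0,0],"yaw":0,"grip":0},{"offset":[40,0,-40],"yaw":0,"grip":0},{"offset":[45,0,-80],"yaw":0,"grip":15},{"offset":[45,0,-90],"yaw":0,"grip":26},{"offset":[45,0,-90],"yaw":0,"grip":26}]'
python3 - <<'E'
from h import *
W0=np.array([.6168,.2848,.084]);ex=np.array([.5035,-.864,0]);ey=np.array([.864,.5035,0])
for k in('scene','top'):
    W=cloud(k)[1]
    d=W-W0;h,y,z=d@ex,d@ey,W[...,2]
    m=(abs(y+.096)<.012)&(h>-.05)&(h<0.03)&(z>.092)&(z<.14)
    o=np.argsort(h[m]);print(k,m.sum(),(np.c_[h[m],y[m],z[m]][o][::max(1,m.sum()//16)]*1000).round(0).tolist())
s=observe();print(s['joint_pos'].round(0),s['ee_pos'])
t=W0+ex*-.016;t[2]=.088-.022+.07;print('above fuse',t,off(t))
E
```

```text
clock: 8.03
ee_pos: [0.5004, 0.2988, 0.1724]
ee_rot: [179.6, 0.1, 119.8]
wrist_force: [-0.4, 0.3, 0.1]
width: 0.0261
gripper_force: 0.0
scene 87 [[-22.0, -95.0, 126.0], [-20.0, -98.0, 124.0], [-20.0, -95.0, 127.0], [-19.0, -101.0, 129.0], [-19.0, -100.0, 117.0], [-19.0, -93.0, 126.0], [-18.0, -100.0, 122.0], [-18.0, -94.0, 116.0], [-17.0, -97.0, 109.0], [-17.0, -101.0, 112.0], [-16.0, -94.0, 103.0], [-16.0, -101.0, 114.0], [-15.0, -90.0, 117.0], [-14.0, -91.0, 104.0], [-13.0, -91.0, 129.0], [-12.0, -94.0, 93.0], [-10.0, -100.0, 96.0], [14.0, -85.0, 92.0]]
top 0 []
[ -0.  35. -55.  96.  32.  65. -34.] [0.49952818 0.29638919 0.1685252 ]
above fuse [0.608744 0.298624 0.136   ] [-52.16656412  95.91489665  32.71024687]
```

```bash
python3 -m creep '[{"offset":[-10,20,0],"yaw":0,"grip":26},{"offset":[-25,50,0],"yaw":0,"grip":26},{"offset":[-40,80,0],"yaw":0,"grip":26},{"offset":[-50,96,0],"yaw":0,"grip":26},{"offset":[-50,96,30],"yaw":0,"grip":26},{"offset":[-50,96,60],"yaw":0,"grip":26},{"offset":[-50,96,65],"yaw":0,"grip":26},{"offset":[-50,96,65],"yaw":0,"grip":26}]'; python3 tip.py
```

```text
clock: 8.8
ee_pos: [0.6056, 0.2996, 0.0997]
ee_rot: [-179.6, 0.0, 119.8]
wrist_force: [0.1, -0.6, -0.0]
width: 0.0258
gripper_force: 0.0
-1 96 z hist of front pts above TCP mm [-25.   22.6  32.1] world [0.0747 0.1224]
1 95 z hist of front pts above TCP mm [-25.2  21.8  30.8] world [0.0744 0.1214]
tcp hyz -18.4 -2.2 99.7 w 0.025832654228539816 0.0 [ 0.1 -0.6 -0. ]
```

```bash
python3 -m creep '[{"offset":[0,1,12],"yaw":0,"grip":26},{"offset":[0,1,24],"yaw":0,"grip":26},{"offset":[0,1,31],"yaw":0,"grip":26},{"offset":[0,1,31],"yaw":0,"grip":26}]'; python3 tip.py
python3 - <<'E'
from h import *
p,W=cloud('scene')
cv2.imwrite('pics/f.png',cv2.resize(p[165:265,160:290,::-1],None,fx=5,fy=5,interpolation=2))
E
```

```text
clock: 9.18
ee_pos: [0.6072, 0.3014, 0.0705]
ee_rot: [-179.9, 0.0, 119.8]
wrist_force: [0.2, -0.8, -0.2]
width: 0.026
gripper_force: 0.0
-1 161 z hist of front pts above TCP mm [-29.3 -28.2 -23.4] world [0.0412 0.0423]
1 158 z hist of front pts above TCP mm [-29.8 -28.  -23. ] world [0.0406 0.0424]
tcp hyz -19.2 0.0 70.5 w 0.02604084399826303 0.0 [ 0.2 -0.8 -0.2]
```

View pics/f.png

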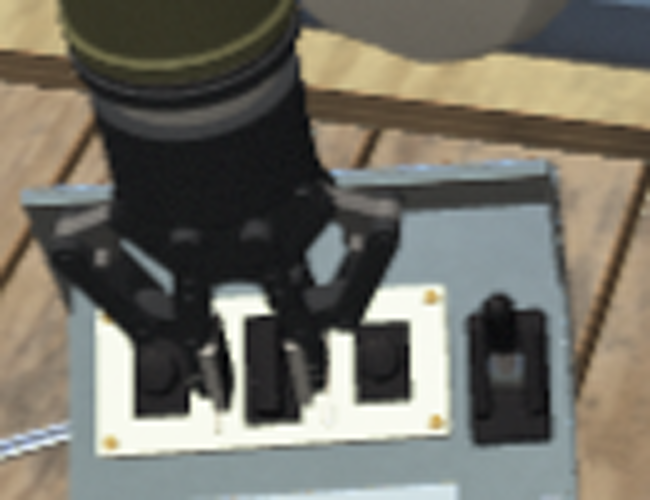

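```bash
python3 - <<'E'
from h import *
W0=np.array([.6168,.2848,.084]);ex=np.array([.5035,-.864,0]);ey=np.array([.864,.5035,0])
W=cloud('scene')[1];d=W-W0;h,y,z=d@ex*1000,d@ey*1000,W[...,2]*1000
for v in range(230,250,2):
    print(v,' '.join(f'{u}:({h[v,u]:.0f},{y[v,u]:.0f},{z[v,u]:.0f})' for u in range(198,228,2)))
E
```

```text
230 198:(-30,19,143) 200:(-32,15,144) 202:(-19,15,131) 204:(14,19,96) 206:(15,16,94) 208:(14,11,96) 210:(2,4,107) 212:(1,0,108) 214:(-0,-4,109) 216:(-29,-14,138) 218:(-31,-18,139) 220:(-30,-22,138) 222:(-29,-26,137) 224:(-26,-29,134) 226:(-31,-34,139)
232 198:(-30,20,137) 200:(-30,17,136) 202:(-20,15,126) 204:(-9,14,114) 206:(15,16,89) 208:(8,11,95) 210:(-4,4,108) 212:(-4,-0,107) 214:(0,-3,103) 216:(-30,-14,134) 218:(-33,-18,137) 220:(-33,-22,136) 222:(-32,-26,135) 224:(-12,-25,114) 226:(10,-25,91)
234 198:(-30,21,131) 200:(-30,17,131) 202:(-28,14,128) 204:(-14,14,113) 206:(8,16,90) 208:(6,11,92) 210:(-4,5,102) 212:(-5,1,102) 214:(-7,-4,104) 216:(-27,-12,125) 218:(-32,-17,129) 220:(-27,-20,124) 222:(-26,-24,122) 224:(-15,-25,111) 226:(6,-25,89)
236 198:(-26,23,122) 200:(-30,19,125) 202:(-30,15,125) 204:(-17,14,111) 206:(5,16,87) 208:(2,11,90) 210:(-7,5,99) 212:(-12,-0,104) 214:(-11,-4,102) 216:(-31,-12,123) 218:(-31,-16,123) 220:(-26,-19,118) 222:(-26,-23,117) 224:(-18,-25,108) 226:(1,-25,88)
238 198:(-25,25,115) 200:(-29,20,118) 202:(-30,15,120) 204:(-21,14,109) 206:(-0,15,87) 208:(
[... 696 characters left out ...]
2:(-29,19,101) 204:(-29,15,101) 206:(-9,16,78) 208:(-10,12,79) 210:(-24,4,94) 212:(-24,0,93) 214:(-25,-4,95) 216:(-15,-5,83) 218:(-29,-13,98) 220:(-28,-16,97) 222:(-11,-17,78) 224:(-12,-21,78) 226:(-9,-24,75)
246 198:(-12,32,77) 200:(-12,28,76) 202:(-29,20,95) 204:(-32,15,98) 206:(-12,16,76) 208:(-13,12,77) 210:(-24,5,88) 212:(-26,1,90) 214:(-26,-3,89) 216:(-19,-6,82) 218:(-14,-8,76) 220:(-14,-12,75) 222:(-12,-16,73) 224:(-19,-21,80) 226:(-14,-24,74)
248 198:(-16,32,75) 200:(-14,28,73) 202:(-18,23,77) 204:(-14,21,72) 206:(-16,16,74) 208:(-16,12,74) 210:(-21,7,78) 212:(-21,3,78) 214:(-17,-0,74) 216:(-19,-5,75) 218:(-22,-9,78) 220:(-17,-12,73) 222:(-16,-16,71) 224:(-18,-20,73) 226:(-16,-24,70)
```

```bash
python3 -m creep '[{"offset":[0,0,4],"yaw":0,"grip":26},{"offset":[0,0,7],"yaw":0,"grip":26},{"offset":[0,0,7],"yaw":0,"grip":6},{"offset":[0,0,7],"yaw":0,"grip":6},{"offset":[0,0,7],"yaw":0,"grip":6},{"offset":[0,0,7],"yaw":0,"grip":6}]' 90
```

```text
clock: 9.83
ee_pos: [0.6078, 0.3022, 0.0652]
ee_rot: [-180.0, 0.0, 119.8]
wrist_force: [-0.4, -0.8, 0.3]
width: 0.0084
gripper_force: 88.0
```

```bash
python3 -m creep '[{"offset":[1.2,0,-1.6],"yaw":0,"grip":6},{"offset":[2.3,0,-3.3],"yaw":0,"grip":6},{"offset":[3.4,0,-4.9],"yaw":0,"grip":6},{"offset":[4.6,0,-6.6],"yaw":0,"grip":6},{"offset":[5.7,0,-8.2],"yaw":0,"grip":6},{"offset":[6.9,0,-9.8],"yaw":0,"grip":6},{"offset":[9.2,0,-13.1],"yaw":0,"grip":6},{"offset":[11.5,0,-16.4],"yaw":0,"grip":6},{"offset":[14.3,0,-20.5],"yaw":0,"grip":6},{"offset":[14.3,0,-20.5],"yaw":0,"grip":6}]' 90
python3 - <<'E'
from h import *
p,W=cloud('scene');np.save('s3.npy',W)
cv2.imwrite('pics/g.png',cv2.resize(p[165:265,160:290,::-1],None,fx=5,fy=5,interpolation=2))
E
```

```text
clock: 10.67
ee_pos: [0.6005, 0.3163, 0.0871]
ee_rot: [179.9, -0.1, 119.9]
wrist_force: [-0.5, 0.0, 0.2]
width: 0.0085
gripper_force: 89.0
```

View pics/g.png

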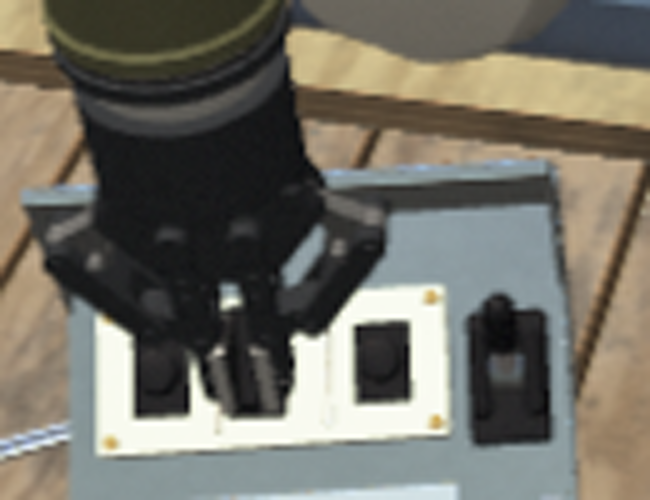

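```bash
python3 -m creep '[{"offset":[12,0,-17],"yaw":0,"grip":6},{"offset":[23,0,-33],"yaw":0,"grip":6},{"offset":[23,0,-60],"yaw":0,"grip":6},{"offset":[23,0,-90],"yaw":0,"grip":6},{"offset":[23,-15,-113],"yaw":-4,"grip":6},{"offset":[20,-45,-113],"yaw":-11,"grip":6},{"offset":[16,-80,-113],"yaw":-18,"grip":6},{"offset":[12,-115,-113],"yaw":-25,"grip":6},{"offset":[8,-150,-113],"yaw":-32,"grip":6},{"offset":[3,-180,-113],"yaw":-39,"grip":6}]' 90
python3 -c "
from h import *
s=observe();print(s['joint_pos'].round(1),s['ee_pos'],s['ee_rot'],off([.4027,.08,.15]))"
```

```text
clock: 11.55
ee_pos: [0.4409, 0.2266, 0.1986]
ee_rot: [-179.9, 0.0, 159.2]
wrist_force: [0.3, -0.4, -0.3]
width: 0.0085
gripper_force: 89.0
[ 15.3  31.4 -70.7 105.9  32.5  66.5   2.5] [0.44092381 0.22656917 0.19858522] [-1.79925200e+02  3.65932940e-02  1.59200575e+02] [ -16.28259425 -150.52676119   48.79218122]
```

```bash
python3 -m creep '[{"offset":[-4,-20,0],"yaw":-5,"grip":6},{"offset":[-7,-50,0],"yaw":-11,"grip":6},{"offset":[-10,-80,0],"yaw":-17,"grip":6},{"offset":[-13,-110,0],"yaw":-23,"grip":6},{"offset":[-16,-135,5],"yaw":-28,"grip":6},{"offset":[-16,-150,20],"yaw":-30.3,"grip":6},{"offset":[-16,-150,45],"yaw":-30.3,"grip":6},{"offset":[-16,-150,45],"yaw":-30.3,"grip":6}]' 90
python3 - <<'E'
from h import *
s=observe();print(s['joint_pos'].round(1),s['ee_pos'],s['ee_rot'])
p,W=cloud('scene')
cv2.imwrite('pics/i.png',cv2.resize(p[130:260,290:400,::-1],None,fx=4,fy=4,interpolation=2))
B=np.array([.4145,.082,0]);bx=np.array([.986,.165,0]);by=np.array([-.165,.986,0])
d=W-B;x,y,z=d@bx*1000,d@by*1000,W[...,2]*1000
m=(abs(x)<49)&(abs(y)<60)&(z>60)&(z<260)
for a in range(60,260,12):
    q=m&(z>a)&(z<a+12)
    if q.sum()>2:print(a,q.sum(),'x',x[q].min().round(),x[q].max().round(),'y',y[q].min().round(),y[q].max().round())
E
```

```text
clock: 12.22
ee_pos: [0.402, 0.0794, 0.1511]
ee_rot: [-179.9, -0.2, -171.0]
wrist_force: [-0.2, -1.5, -1.3]
width: 0.0081
gripper_force: 89.0
[ 37.6  30.2 -77.2 121.   35.5  57.5  40.2] [0.4020418  0.07943708 0.15111663] [-179.90521158   -0.24020842 -171.04582648]
144 80 x 4.0 49.0 y -59.0 58.0
156 76 x -18.0 49.0 y -25.0 19.0
168 77 x -23.0 22.0 y -7.0 17.0
180 119 x -23.0 24.0 y -13.0 20.0
192 42 x -23.0 14.0 y -15.0 21.0
204 17 x -25.0 -12.0 y -15.0 34.0
216 50 x -25.0 0.0 y -32.0 42.0
228 69 x -29.0 5.0 y -14.0 50.0
240 83 x -29.0 5.0 y -18.0 58.0
252 52 x -29.0 5.0 y -19.0 60.0
```

View pics/i.png

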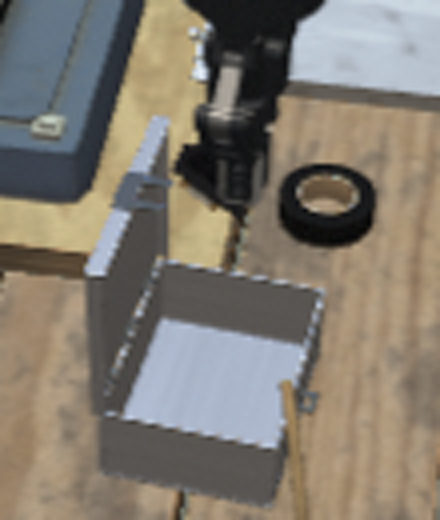

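```bash
python3 -m creep '[{"offset":[0,0,20],"yaw":0,"grip":6},{"offset":[0,0,45],"yaw":0,"grip":6},{"offset":[0,0,70],"yaw":0,"grip":6},{"offset":[0,0,90],"yaw":0,"grip":6},{"offset":[0,0,100],"yaw":0,"grip":6},{"offset":[0,0,100],"yaw":0,"grip":6}]' 90
cat > inb.py <<'E'
from h import *
s=observe();print(s['joint_pos'].round(1),s['ee_pos'],s['ee_rot'],s['wrist_force'].round(1))
B=np.array([.4145,.082,0]);bx=np.array([.986,.165,0]);by=np.array([-.165,.986,0])
print('tcp in box',(s['ee_pos']-B)@bx,(s['ee_pos']-B)@by)
for k in('scene','top'):
    p,W=cloud(k);d=W-B;x,y,z=d@bx*1000,d@by*1000,W[...,2]*1000
    m=(abs(x)<46)&(abs(y)<60)&(p.max(-1)<75)
    for a in range(6,110,8):
        q=m&(z>a)&(z<a+8)
        if q.sum()>2:print(k,a,q.sum(),'x',x[q].min().round(),x[q].max().round(),'y',y[q].min().round(),y[q].max().round())
E
python3 inb.py
```

```text
clock: 12.77
ee_pos: [0.4038, 0.0832, 0.0532]
ee_rot: [180.0, -0.1, -170.8]
wrist_force: [-0.2, -0.3, 0.4]
width: 0.0089
gripper_force: 89.0
[ 27.4  37.3 -65.4 128.1  49.4  46.4  27.7] [0.40375047 0.08317622 0.05323147] [ 1.79976788e+02 -6.39207462e-02 -1.70805283e+02] [-0.2 -0.3  0.4]
tcp in box -0.010404964237920663 0.00293342883716303
scene 62 11 x -11.0 1.0 y 7.0 15.0
scene 70 30 x -20.0 14.0 y -1.0 18.0
scene 78 59 x -21.0 26.0 y -9.0 23.0
scene 86 46 x -21.0 26.0 y -5.0 21.0
scene 94 24 x -21.0 17.0 y -4.0 21.0
scene 102 7 x -21.0 -11.0 y -4.0 15.0
```

```bash
python3 -m creep '[{"offset":[0,0,15],"yaw":0,"grip":6},{"offset":[0,0,30],"yaw":0,"grip":6},{"offset":[0,0,40],"yaw":0,"grip":6},{"offset":[0,0,44],"yaw":0,"grip":6},{"offset":[0,0,44],"yaw":0,"grip":6}]' 90; python3 inb.py
```

```text
clock: 13.28
ee_pos: [0.4043, 0.0826, 0.0102]
ee_rot: [180.0, 0.0, -170.9]
wrist_force: [0.1, 0.3, 0.0]
width: 0.0085
gripper_force: 89.0
[ 23.3  40.8 -59.6 130.6  57.5  42.   20.7] [0.40434203 0.0826126  0.0102023 ] [ 1.79994885e+02  4.82435959e-02 -1.70885185e+02] [0.1 0.3 0. ]
tcp in box -0.009914674712424987 0.0022800869532551464
scene 14 6 x -10.0 -5.0 y 4.0 12.0
scene 22 12 x -6.0 8.0 y 4.0 14.0
scene 30 32 x -19.0 18.0 y -2.0 17.0
scene 38 52 x -21.0 24.0 y -6.0 21.0
scene 46 30 x -21.0 21.0 y -2.0 23.0
scene 54 14 x -21.0 -3.0 y -4.0 20.0
scene 62 4 x -21.0 -20.0 y -1.0 18.0
scene 70 15 x -23.0 2.0 y -6.0 38.0
scene 78 18 x -22.0 1.0 y 17.0 44.0
scene 86 24 x -26.0 2.0 y -4.0 48.0
scene 94 47 x -27.0 8.0 y -15.0 55.0
scene 102 38 x -27.0 8.0 y -17.0 60.0
```

Fuse bottom about 11 mm above the floor; lower slowly with force watch.

```bash
for i in 1 2; do python3 -m creep '[{"offset":[0,0,2],"yaw":0,"grip":6},{"offset":[0,0,4],"yaw":0,"grip":6},{"offset":[0,0,4],"yaw":0,"grip":6}]' 90; done; python3 -m creep '[{"offset":[0,0,1],"yaw":0,"grip":6},{"offset":[0,0,2],"yaw":0,"grip":6},{"offset":[0,0,2],"yaw":0,"grip":6}]' 90
```

```text
clock: 13.63
ee_pos: [0.4039, 0.0821, 0.0058]
ee_rot: [-180.0, 0.0, -170.9]
wrist_force: [0.2, -0.4, -1.2]
width: 0.0085
gripper_force: 89.0
clock: 13.88
ee_pos: [0.4036, 0.0821, 0.0014]
ee_rot: [-180.0, -0.0, -170.9]
wrist_force: [0.2, 0.3, -0.1]
width: 0.0084
gripper_force: 89.0
clock: 14.13
ee_pos: [0.4037, 0.0822, -0.0004]
ee_rot: [180.0, -0.0, -170.9]
wrist_force: [-0.2, 0.5, -0.3]
width: 0.0083
gripper_force: 89.0
```

```bash
for i in 1 2 3; do python3 -m creep '[{"offset":[0,0,1],"yaw":0,"grip":6},{"offset":[0,0,1],"yaw":0,"grip":6}]' 90 | egrep 'ee_pos|wrist'; done; python3 inb.py
```

```text
ee_pos: [0.4038, 0.0823, -0.0013]
wrist_force: [0.4, 0.0, 1.4]
ee_pos: [0.4037, 0.0823, -0.0018]
wrist_force: [-2.7, -1.3, 11.9]
ee_pos: [0.4037, 0.0823, -0.0022]
wrist_force: [-5.0, -2.6, 24.5]
[ 22.1  41.9 -58.  131.3  60.2  40.8  18.4] [ 0.40365295  0.08232908 -0.00221411] [-1.79926236e+02  7.34820626e-02 -1.70844418e+02] [-5.  -2.6 24.5]
tcp in box -0.01064089079902219 0.0021142395811724096
scene 6 9 x -10.0 1.0 y 6.0 12.0
scene 14 20 x -9.0 13.0 y 3.0 15.0
scene 22 45 x -21.0 21.0 y -4.0 20.0
scene 30 49 x -21.0 24.0 y -10.0 22.0
scene 38 19 x -21.0 17.0 y -4.0 21.0
scene 46 4 x -21.0 -20.0 y -4.0 12.0
scene 54 6 x -23.0 -11.0 y -10.0 34.0
scene 62 21 x -24.0 -0.0 y 14.0 39.0
scene 70 14 x -24.0 0.0 y 17.0 46.0
scene 78 42 x -27.0 3.0 y -17.0 51.0
scene 86 34 x -27.0 5.0 y -18.0 58.0
scene 94 24 x -27.0 5.0 y -15.0 60.0
scene 102 27 x -29.0 7.0 y -11.0 58.0
```

```bash
python3 -m creep '[{"offset":[0,0,-1.5],"yaw":0,"grip":6},{"offset":[0,0,-1.5],"yaw":0,"grip":6},{"offset":[0,0,-1.5],"yaw":0,"grip":12},{"offset":[0,0,-1.5],"yaw":0,"grip":16},{"offset":[0,0,-1.5],"yaw":0,"grip":22},{"offset":[0,0,-1.5],"yaw":0,"grip":28},{"offset":[0,0,-1.5],"yaw":0,"grip":28}]' 20
python3 -m creep '[{"offset":[0,0,-10],"yaw":0,"grip":28},{"offset":[0,0,-30],"yaw":0,"grip":28},{"offset":[0,0,-65],"yaw":0,"grip":28},{"offset":[0,0,-100],"yaw":0,"grip":28},{"offset":[0,0,-140],"yaw":0,"grip":28},{"offset":[0,0,-180],"yaw":0,"grip":20},{"offset":[0,0,-200],"yaw":0,"grip":10},{"offset":[0,0,-200],"yaw":0,"grip":0}]'; python3 inb.py
```

```text
clock: 15.32
ee_pos: [0.4037, 0.0822, -0.0019]
ee_rot: [180.0, -0.0, -170.9]
wrist_force: [0.3, 0.2, -1.1]
width: 0.0277
gripper_force: 0.0
clock: 15.98
ee_pos: [0.4056, 0.0836, 0.202]
ee_rot: [-180.0, 0.4, -170.9]
wrist_force: [1.5, 0.3, -0.4]
width: 0.0004
gripper_force: 0.0
[ 41.   25.2 -79.1 116.2  28.6  61.5  47.8] [0.40558859 0.08360402 0.2020147 ] [-179.99728933    0.36339336 -170.90833075] [ 1.5  0.3 -0.4]
tcp in box -0.008521992312081584 0.0030519444224196717
scene 6 5 x 6.0 34.0 y 3.0 12.0
scene 14 81 x -6.0 37.0 y -8.0 14.0
scene 22 42 x -3.0 35.0 y -4.0 8.0
scene 30 61 x -3.0 34.0 y -5.0 10.0
```

```bash
python3 - <<'E'
from h import *
B=np.array([.4145,.082,0]);bx=np.array([.986,.165,0]);by=np.array([-.165,.986,0])
for k in('scene0','top0'):
    W=np.load(k+'.npy');d=W-B;x,y,z=d@bx*1000,d@by*1000,W[...,2]*1000
    print(k)
    for a in range(40,260,20): print(a,[ (int(np.nanmax(z[q])) if (q:=(x>a)&(x<a+20)&(y>b)&(y<b+30)).any() else -1) for b in range(-105,105,30)])
E
```

```text
scene0
40 [33, 157, 157, 158, 156, 155, 3]
60 [2, 0, 4, 3, 2, 3, 4]
80 [33, 1, 2, 3, 3, 3, 4]
100 [34, 28, 2, 3, 3, 4, 3]
120 [34, 29, 3, 3, 3, 107, 171]
140 [32, 32, 2, 2, 3, 116, 151]
160 [208, 211, 206, 165, 0, 109, 152]
180 [229, 230, 227, 211, -526, -496, 140]
200 [259, 241, 239, 224, -530, -580, 127]
220 [275, 245, 243, 232, -564, -578, 117]
240 [271, 246, 242, 234, -573, -573, 111]
top0
40 [36, 158, 160, 160, 158, 161, 5]
60 [36, 5, 6, 7, 5, 6, 8]
80 [36, 8, 6, 5, 5, 5, 7]
100 [35, 6, 6, 6, 6, 8, 6]
120 [35, 29, 5, 7, 6, 122, 174]
140 [36, 36, 5, 6, 5, 125, 168]
160 [211, 211, 208, 7, 7, 121, 157]
180 [230, 234, 234, 214, 58, 121, 145]
200 [267, 244, 239, 226, 5, 123, 134]
220 [276, 246, 244, 231, 6, 54, 125]
240 [274, 247, 244, 232, 5, 64, 123]
```

```bash
python3 -m creep '[{"offset":[-20,0,0],"yaw":0,"grip":0},{"offset":[-45,0,0],"yaw":0,"grip":0},{"offset":[-70,0,0],"yaw":0,"grip":0},{"offset":[-90,0,0],"yaw":0,"grip":0},{"offset":[-94,0,0],"yaw":0,"grip":0},{"offset":[-94,0,0],"yaw":0,"grip":0}]'; python3 inb.py | head -2
```

```text
clock: 16.58
ee_pos: [0.4965, 0.0974, 0.1964]
ee_rot: [179.9, -0.2, -170.9]
wrist_force: [-0.3, -0.1, -0.7]
width: -0.0002
gripper_force: 0.0
[ 31.   33.2 -71.6 104.6  34.   67.8  47.5] [0.49647884 0.09737819 0.19638966] [ 1.79932335e+02 -1.63568303e-01 -1.70863882e+02] [-0.3 -0.1 -0.7]
tcp in box 0.08336853711385789 0.0016363878145199565
```

```bash
python3 -m creep '[{"offset":[-3,0,20],"yaw":0,"grip":0},{"offset":[-3,0,50],"yaw":0,"grip":0},{"offset":[-3,0,80],"yaw":0,"grip":0},{"offset":[-3,0,88],"yaw":0,"grip":0},{"offset":[-3,0,88],"yaw":0,"grip":0}]'
python3 -m creep '[{"offset":[10,0,0],"yaw":0,"grip":0},{"offset":[20,0,0],"yaw":0,"grip":0},{"offset":[28,0,0],"yaw":0,"grip":0},{"offset":[36,0,0],"yaw":0,"grip":0},{"offset":[44,0,0],"yaw":0,"grip":0},{"offset":[50,0,0],"yaw":0,"grip":0}]'
cat > lid.py <<'E'
from h import *
B=np.array([.4145,.082,0]);bx=np.array([.986,.165,0]);by=np.array([-.165,.986,0])
s=observe();print('tcp',((s['ee_pos']-B)@bx*1000).round(),s['ee_pos'].round(4),s['wrist_force'].round(1),s['joint_pos'].round(0))
for k in('scene','top'):
    p,W=cloud(k);d=W-B;x,y,z=d@bx*1000,d@by*1000,W[...,2]*1000
    for a in range(-60,70,15):
        q=(x>a)&(x<a+15)&(abs(y)<62)&(abs(y)>35)&(z<170)
        if q.sum()>3:print(k,a,q.sum(),np.percentile(z[q],[5,50,95]).round())
E
python3 lid.py
```

```text
clock: 17.1
ee_pos: [0.4974, 0.0966, 0.1086]
ee_rot: [-180.0, -0.2, -170.8]
wrist_force: [-0.2, -0.3, -1.6]
width: -0.0002
gripper_force: 0.0
clock: 17.6
ee_pos: [0.4492, 0.0893, 0.1107]
ee_rot: [-180.0, 0.0, -170.9]
wrist_force: [0.0, -0.0, 0.8]
width: 0.0001
gripper_force: 0.0
tcp 35.0 [0.4492 0.0893 0.1107] [ 0.  -0.   0.8] [ 30.  35. -68. 118.  41.  55.  39.]
scene -60 138 [-2.  3. 50.]
scene -45 51 [ 0.  4. 39.]
scene -30 60 [-0.  2. 29.]
scene -15 69 [-2.  3. 41.]
scene 0 158 [ -5. 143. 148.]
scene 15 112 [ -0.  16. 144.]
scene 30 90 [ -1.   3. 102.]
scene 45 83 [-843.    1.   66.]
scene 60 109 [-847.   -1.    3.]
top -60 125 [-2.  2. 51.]
top -45 124 [-2.  3.  6.]
top -30 123 [-2.  3.  6.]
top -15 113 [ -1.   4. 143.]
top 0 89 [  1. 136. 146.]
top 15 60 [ 96. 111. 123.]
top 30 5 [90. 92. 94.]
```

```bash
python3 -m creep '[{"offset":[0,0,0],"yaw":0,"grip":0},{"offset":[-15,0,-10],"yaw":0,"grip":0},{"offset":[-25,0,-40],"yaw":0,"grip":0},{"offset":[-25,0,-75],"yaw":0,"grip":0},{"offset":[-25,0,-100],"yaw":0,"grip":0},{"offset":[-25,0,-120],"yaw":0,"grip":0},{"offset":[-25,0,-120],"yaw":0,"grip":0},{"offset":[-25,0,-120],"yaw":0,"grip":0}]';python3 lid.py
```

```text
clock: 18.37
ee_pos: [0.4756, 0.0938, 0.2309]
ee_rot: [180.0, 0.1, -170.9]
wrist_force: [0.7, -1.0, -0.1]
width: 0.0001
gripper_force: 0.0
tcp 62.0 [0.4756 0.0938 0.2309] [ 0.7 -1.  -0.1] [ 35.  29. -75. 104.  30.  70.  50.]
scene -60 155 [-2.  9. 54.]
scene -45 119 [49. 52. 54.]
scene -30 122 [48. 52. 55.]
scene -15 118 [49. 52. 54.]
scene 0 122 [-22.  52.  55.]
scene 15 121 [37. 52. 55.]
scene 30 113 [46. 52. 55.]
scene 45 117 [-843.   51.   54.]
scene 60 111 [-847.   -1.    2.]
top -60 135 [-2. 51. 57.]
top -45 136 [50. 53. 56.]
top -30 136 [49. 53. 57.]
top -15 132 [50. 54. 56.]
top 0 135 [49. 53. 56.]
top 15 125 [49. 53. 57.]
top 30 87 [49. 53. 57.]
top 45 43 [-0. 53. 57.]
top 60 64 [-2.  1.  4.]
```

```bash
python3 -m creep '[{"offset":[0,0,0],"yaw":0,"grip":0},{"offset":[0,0,0],"yaw":0,"grip":0},{"offset":[0,0,0],"yaw":0,"grip":0},{"offset":[0,0,0],"yaw":0,"grip":0}]' | head -1
python3 - <<'E'
from h import *
W0=np.array([.6168,.2848,.084]);ex=np.array([.5035,-.864,0]);ey=np.array([.864,.5035,0])
W=cloud('scene')[1];d=W-W0;h,y,z=d@ex*1000,d@ey*1000,W[...,2]*1000
m=(abs(y+96)<12)&(h>-50)&(h<10)&(z>105)&(z<135);print('lever',m.sum(),np.percentile(h[m],[5,50,95]).round(),z[m].max().round())
S=np.load('scene0.npy')
for n,(u,v) in dict(k1=(192,241),k2=(237,237),oil=(365,290),rule=(352,325),nut=(283,307),tape=(372,180),sp=(317,290)).items(): print(n,(np.nanmedian(W[v-2:v+3,u-2:u+3].reshape(-1,3),0)-np.nanmedian(S[v-2:v+3,u-2:u+3].reshape(-1,3),0)).round(3))
E
```

```text
clock: 18.8
lever 72 [-21. -17. -13.] 133.0
k1 [-0.001 -0.     0.   ]
k2 [-0.     0.001  0.   ]
oil [ 0.     0.    -0.001]
rule [0.    0.    0.001]
nut [ 0.  0. -0.]
tape [0.    0.001 0.001]
sp [-0.     0.     0.001]
```

```bash
python3 -c "
from workcell import *
print(close_job())"
```

```text
the job is handed in; nothing more can be done
None
```

I handed the job in at about 19 s: the isolator is off, the sander's fuse carrier is set down in the lock-off box and the lid is shut. By the last depth measurements the other two fuses and the bystanders had not moved, but no verdict came back.

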